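# Lay the lamp bulb and dressing things on their outlined mats

## Robot

A 6-joint arm with a two-finger parallel gripper is mounted at the origin on the work surface. World frame = base frame: x ahead of the robot, y to its left, z up, the work surface at z = 0. Lengths are in m, angles in rad, forces in N, time in s.
With the tool pointing down it reaches from about 0.25 to 0.775 m from the base axis. Payload 4 kg.
Tool frame: the origin (TCP) lies midway between the tips of the shut fingers; the grasp point (between the pads) lies 19 mm behind it; z points along the fingers, y is the direction in which the jaws open and shut (so a half turn about z gives the same grasp; the last joint's range is limited). The gripper opens to 94 mm and grips with 3 to 60 N. Pads are 16 mm wide; open, the fingers measure 119 mm over their backs; the gripper's body (75 mm by 177 mm) begins 78 mm behind the grasp point.
Start: joints at [1.014, 0.087, 1.371, -0, 1.684, -0.103], TCP at [0.241, 0.494, 0.206] pointing down, gripper open.
Joint ranges: [-3.1, 3.1], [-0.76, 2.03], [0.27, 2.55], [-1.08, 4.22], [0.17, 2.65], [-2.57, 2.57]. Speed limits (rad/s): [2.79, 2.79, 3.14, 3.14, 3.14, 3.14].

## Interface

Orientations are given as [roll, pitch, yaw] about the fixed x, y, z axes, in that order (R = Rz(yaw) Ry(pitch) Rx(roll)).
In Python, from bench import robot, cams gives the robot as it stands.
- The arm moves only by the tool step_arm, never from a script. Its argument "plan" is a list that holds one entry, the list of rows, each a list of 5 numbers: the shift along the world's x, y, z in mm, then the turn about the world's z in rad, then the opening in per cent of the stroke, from 0 (shut) to 100 (fully open). In form: [[[tx, ty, tz, turn, fingers], ...]]. A call has 1 to 8 rows; each row is the pose to reach, as a shift and turn from the pose commanded when the call began; what a row does not reach only later rows make up. A row lasts 1/12 s, in which the tool goes at most 41.7 mm and 7.16 degrees, less where a joint would pass 70% of its speed; a pose out of reach is approached as far as the arm can. A call with a gripper value outside its range is refused whole. The fingers move at their own pace and stop on an object; the grip force is fixed at half the most. Time passes only in rows, so rows that repeat a pose let the fingers close. It gives the time, the measured TCP pose, the force and the opening at its end, in the units of the state.
- robot.get_obs(): the state, without advancing time (a new reading comes with each control period).
- cams.snapshot(name): name is "scene" or "top"; returns a dict with "frame" (384x512x3 uint8, red, green, blue), "camera_matrix" (3x3 intrinsics, pixels), "k1" (the pictures are not rectified: a ray, as slopes to the right and down, at radius r is drawn at 1 + k1 r^2 times it, then the intrinsics apply), "origin" and "attitude" of the camera in the world. Camera axes: x right, y down, z forward; pixel columns grow to the right and rows downward; lengths in m; the calibration is good to about 2 mm. A picture is of the moment at which its call begins. There is no depth.
- robot.close_job(): hands the job in, once; it reports no verdict.
The state is a dict: "time": time; "joint_positions": joint angles; "qvel": joint speeds; "joint_torque": joint torques, N m; "tool_pos": TCP position; "ee_rot": TCP orientation; "wrist_force": force on the tool from outside, world axes, zero at the start; "wrist_torque": the same for the moment, N m; "width": finger opening in m.
Only numpy, scipy, OpenCV 4.12 (cv2) and the standard library are available. Lean on these libraries where they do the work, as an engineer would, in place of code of your own. Each camera call takes 0.05 s, during which the arm holds its last target. There are 200 camera calls.

## Task

Put the table in order: lay the cream pearl bulb with the brass cap, the tortoiseshell comb, the cloisonné pin dish and the celadon coaster each on the mat that carries its outline, centred in the outline and lined up with it, right way up and set down without dropping it. The bulb lies on its side with its glass on the round part and its cap along the stem; the comb may lie either way round and the coaster with any side forward. Leave the spare pale-blue bulb with the black cap where it is.

Things in the scene. Friction and masses are not known exactly. Their poses are not given: they have to be found in the camera images.
- bulb: The pearl bulb: warm cream glass, BRASS bayonet cap, 45 g, lying on its side, 81 mm long: glass ball 50 mm across (slightly faceted, does not roll), neck, 22 mm cap. Origin: centre of the ball, 25 mm above its support. x level, towards the cap end 56 mm away (the cap droops onto the surface); z up; ball reaches 25 mm the other way. Grip the ball from above across y.
- spare_bulb: The spare frosted bulb: cold pale-blue glass, BLACK cap. Same shape, size, origin and axes as bulb. It stays where it lies.
- comb: Tortoiseshell comb, dark brown flecked with amber, lying flat: 110 mm long (x), 32 mm wide (y, teeth to +y), 8 mm thick, about 30 g; it grips like a solid bar. Origin: centre of its underside, z up.
- dish: Round open cloisonne pin dish, cobalt blue with brass rim and coloured dots, a few pins fixed inside: 60 mm outside diameter, straight sides, 22 mm high, wall 4 mm, about 90 g. Origin: centre of its underside, z up.
- coaster: Square glazed celadon (grey-green) coaster, 64 x 64 mm along x and y, 10 mm thick, about 100 g. Origin: centre of its underside, z up.
- mat_bulb: Crimson rectangular mat, 125 (x) x 85 (y) mm, fixed, with a brass-edged cream bulb outline (round part and stem), 7 mm larger than the bulb all round. Origin: centre of the mat at table height; top 4 mm higher. The round part's centre lies at x = -18 mm, y = 0; the stem points to +x and ends at x = +49 mm.
- mat_comb: Sand-coloured rectangular mat, 140 (x) x 64 (y) mm, fixed, with a brown-edged amber long rectangular outline 124 x 46 mm in its centre, long side along x. Origin: centre of the mat at table height; top 4 mm higher.
- mat_dish: Round navy mat, 100 mm diameter, fixed, with a brass ring outline around a 74 mm light-blue disc in its centre. Origin: centre of the mat at table height; top 4 mm higher.
- mat_coaster: Square cream mat, 96 x 96 mm along x and y, fixed, with a green-edged pale green square outline of 76 mm inside, in its centre. Origin: centre of the mat at table height; top 4 mm higher.
Things that resemble listed ones, but are neither listed nor needed, are in the scene too. There is more than one size of the dish; the one meant has the size given above.

How it is judged:
By the outcome, as a careful person would: the job done as asked, in the order asked, and still so for the second after the job is handed in, with the robot touching nothing.
It also fails if it takes over 112 s, if anything falls off the work surface, if the arm or the gripper's body presses on something with over 40 N, if the wrist force passes 120 N, or if a joint passes its speed limit or range.

## Working session

There is one attempt and no reset: what is moved stays moved. The work goes in short steps, Python scripts to look and compute and a tool call to move; the robot and the scene stay as the last step left them, time stands still between calls to the robot, and variables do not carry over. Pictures are saved under pics/ and viewed, about 12 in all and at most 16, crops included, and the job is handed in when it is done.

Besides the shell and the picture viewer there is one more tool, called as a command line: name --argument value ..., lists and objects as JSON in quotes. step_arm: Moves the arm, as the interface text tells. Its arguments: {"type":"object","properties":{"plan":{"type":"array"}},"required":["plan"]}

```bash
ls; mkdir -p pics; cat > h.py <<'E'
import numpy as np, cv2
from bench import robot, cams
def snap(n):
    s=cams.snapshot(n); return s
def ray(s,u,v):
    K=np.array(s["camera_matrix"]);k=s["k1"]
    d=np.array([(u-K[0,2])/K[0,0],(v-K[1,2])/K[1,1]]);x=d.copy()
    for _ in range(20): x=d/(1+k*(x@x))
    return np.array([x[0],x[1],1.])
def Rm(s):
    from scipy.spatial.transform import Rotation as R
    a=np.array(s["attitude"])
    return a if a.shape==(3,3) else R.from_euler('xyz',a).as_matrix()
def world(s,u,v,z):
    d=Rm(s)@ray(s,u,v);o=np.array(s["origin"]);return o+d*(z-o[2])/d[2]
def pix(s,p):
    c=Rm(s).T@(np.array(p)-np.array(s["origin"]));x=c[:2]/c[2];x=x*(1+s["k1"]*(x@x))
    K=np.array(s["camera_matrix"]);return np.array([K[0,0]*x[0]+K[0,2],K[1,1]*x[1]+K[1,2]])
def save(f,n,box=None,sc=1):
    if box: f=f[box[1]:box[3],box[0]:box[2]]
    cv2.imwrite('pics/'+n,cv2.resize(f[:,:,::-1],None,fx=sc,fy=sc,interpolation=cv2.INTER_CUBIC))
E
python3 - <<'E'
from h import *
import pickle
for n in("scene","top"):
    s=snap(n);save(s["frame"],n+"0.png",None,1.56);pickle.dump(s,open(n+'0.pkl','wb'))
    print(n,s["camera_matrix"],s["k1"],s["origin"],s["attitude"])
print(robot.get_obs())
E
```

```text
pics
scene [[431.15196831   0.         266.01775119]
 [  0.         431.15196831 193.18663859]
 [  0.           0.           1.        ]] -0.06655569209914133 [1.03692154 0.38388116 0.97988997] [-2.52992647  0.00555892  2.17331436]
top [[358.30038052   0.         252.30754892]
 [  0.         358.30038052 190.58773113]
 [  0.           0.           1.        ]] -0.0016415436840366716 [0.40331383 0.00955659 0.98360989] [-2.99906724 -0.00719271 -1.5649824 ]
{'time': 0.1, 'joint_positions': array([ 1.01390431e+00,  8.79143213e-02,  1.37209500e+00, -5.11316964e-06,
        1.68361030e+00, -1.03124432e-01]), 'qvel': array([-4.37575944e-04, -3.26555465e-03, -2.75979260e-03,  7.42669574e-04,
        6.33450100e-05,  2.14391717e-03]), 'joint_torque': array([ 1.43757487e-03, -3.41250229e+01, -3.03302944e+01,  7.19311740e-02,
        3.04003386e-02, -1.04065141e-04]), 'tool_pos': array([0.24084944, 0.49390897, 0.20440719]), 'ee_rot': array([-3.13957593e+00, -2.03604533e-04,  2.68782429e+00]), 'wrist_force': array([ 0.21223174, -0.80607813, -0.16347418]), 'wrist_torque': array([-0.01992794, -0.02091888, -0.01289066]), 'width': 0.09383235022760329}
```

View pics/top0.png

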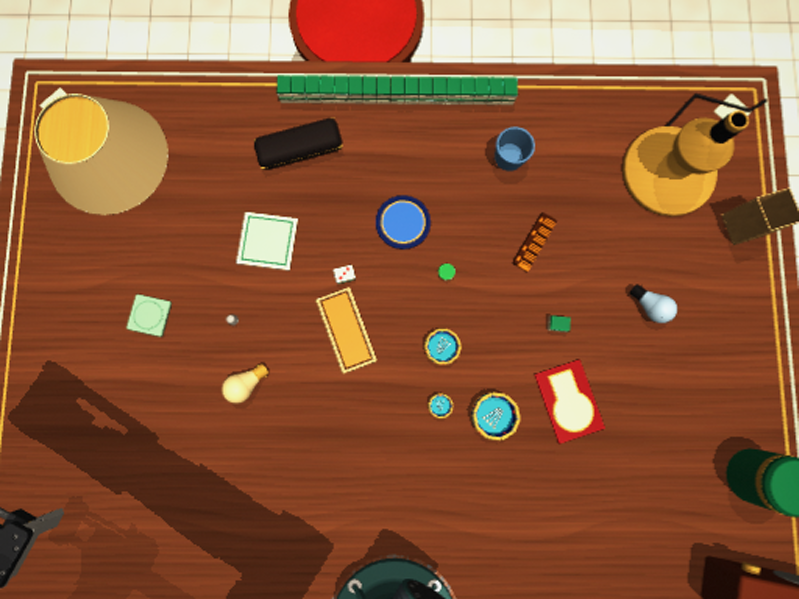

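View pics/scene0.png

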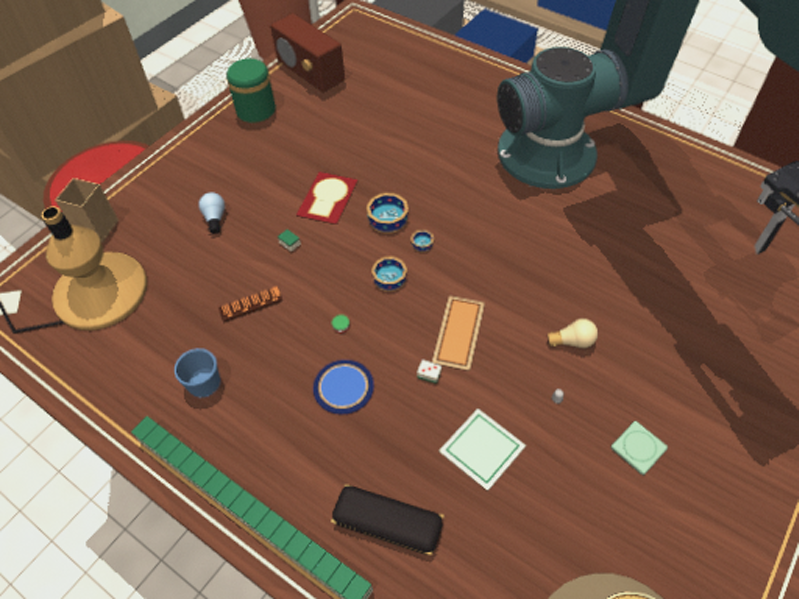

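The top view (shown at 1.56×) has the items at these pixels: bulb (245,383), spare bulb (655,303), comb (535,242) and coaster (149,315). The mats are bulb (570,401), comb (346,330), dish (403,222) and coaster (268,241).

Dish candidates are (442,347), about 62 mm, (440,405), about 45 mm, and (496,416), about 82 mm. The one at (442,347) fits 60 mm. I'll segment and measure.

```bash
python3 - <<'E'
from h import *
import pickle
s=pickle.load(open('top0.pkl','rb'));f=s["frame"]
hsv=cv2.cvtColor(f,cv2.COLOR_RGB2HSV)
save(f,'crop0.png',(75,125,445,290),2.16)
for n,u,v in [('bulb',240,385),('cap',262,370),('spare',660,307),('comb',535,242),('coaster',149,302),('dishrim',442,330),('dishin',442,347),('mbulb',545,380),('mbulbin',572,408),('mcomb',346,330),('mcombedge',322,300),('mdish',403,222),('mdishedge',381,222),('mcoast',268,241),('mcoastedge',268,216),('wood',300,250),('wood',400,450),('wood',600,250)]:
    a,b=int(u/1.5625),int(v/1.5625);print(n,a,b,hsv[b-1:b+2,a-1:a+2].reshape(-1,3).mean(0).round())
w=hsv[130:290,75:440].reshape(-1,3);print(np.percentile(w,[5,50,90],axis=0))
E
```

```text
bulb 153 246 [ 29.  81. 243.]
cap 167 236 [ 21. 186. 238.]
spare 422 196 [ 95.  32. 224.]
comb 342 154 [ 12. 227. 126.]
coaster 95 193 [ 54.  62. 230.]
dishrim 282 211 [ 23. 140. 165.]
dishin 282 222 [ 89.  90. 187.]
mbulb 348 243 [ 20. 213. 198.]
mbulbin 366 261 [ 32.  36. 244.]
mcomb 221 211 [ 20. 187. 243.]
mcombedge 206 192 [ 18. 154. 195.]
mdish 257 142 [107. 171. 229.]
mdishedge 243 142 [ 86. 117. 110.]
mcoast 171 154 [ 43.  32. 245.]
mcoastedge 171 138 [ 31.  57. 218.]
wood 192 160 [  9. 190. 139.]
wood 256 288 [  9. 191. 131.]
wood 384 160 [  9. 188. 137.]
[[  9.  74. 118.]
 [  9. 189. 134.]
 [ 20. 192. 198.]]
```

View pics/crop0.png

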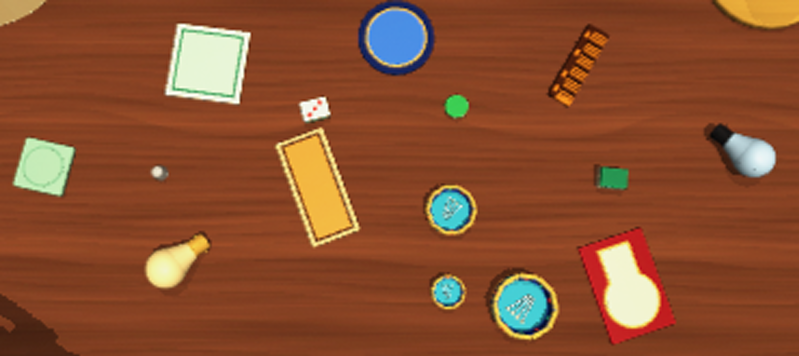

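```bash
cat > fit.py <<'E'
from h import *
from scipy.optimize import minimize
def box(lx,ly,h,z0=0): return [np.array([[sx*lx/2,sy*ly/2,z0+z] for sx in(-1,1) for sy in(-1,1) for z in(0,h)])]
def cyl(d,h,z0=0):
    t=np.arange(0,2*np.pi,.1);return [np.vstack([np.c_[d/2*np.cos(t),d/2*np.sin(t),0*t+z0+z] for z in(0,h)])]
def bulb(z0=0):
    t,p=np.meshgrid(np.arange(0,6.28,.2),np.arange(0,3.15,.2));t=t.ravel();p=p.ravel()
    ball=np.c_[np.sin(p)*np.cos(t),np.sin(p)*np.sin(t),np.cos(p)]*.025+[0,0,.025+z0]
    a=np.arange(0,6.28,.2);ring=lambda x,r,z:np.c_[0*a+x,r*np.cos(a),r*np.sin(a)+z+z0]
    return [ball,np.vstack([ring(.034,.011,.017),ring(.056,.011,.011)]),np.vstack([ring(.012,.021,.023),ring(.034,.012,.018)])]
M=dict(bulb=bulb,spare=bulb,comb=lambda z0=0:box(.110,.032,.008,z0),dish=lambda z0=0:cyl(.06,.022,z0),coaster=lambda z0=0:box(.064,.064,.01,z0),
 mat_bulb=lambda:box(.125,.085,.004),mat_comb=lambda:box(.14,.064,.004),mat_dish=lambda:cyl(.1,.004),mat_coaster=lambda:box(.096,.096,.004))
def objmask(f):
    g=cv2.resize(f,None,fx=4,fy=4,interpolation=cv2.INTER_LINEAR)
    h=cv2.cvtColor(g,cv2.COLOR_RGB2HSV).astype(int);H,S,V=h[...,0],h[...,1],h[...,2]
    wood=(abs(H-9)<=2)&(S>165)&(V<170)|(V<85)&(abs(H-9)<=4)
    return (~wood).astype(np.uint8)
def comp(m,seed,close=9):
    m=cv2.morphologyEx(m,cv2.MORPH_CLOSE,np.ones((close,close)));m=cv2.morphologyEx(m,cv2.MORPH_OPEN,np.ones((5,5)))
    n,l,st,_=cv2.connectedComponentsWithStats(m)
    x,y=int(seed[0]*4),int(seed[1]*4);w=l[y-16:y+17,x-16:x+17];k=np.bincount(w[w>0]).argmax();c=(l==k).astype(np.uint8)
    cs,_=cv2.findContours(c,cv2.RETR_EXTERNAL,cv2.CHAIN_APPROX_NONE);return cv2.drawContours(c,cs,-1,1,-1)
def project(s,parts,p):
    c,sn=np.cos(p[2]),np.sin(p[2]);R=np.array([[c,-sn,0],[sn,c,0],[0,0,1]]);o=[]
    Rc=Rm(s);K=np.array(s["camera_matrix"])
    for q in parts:
        w=q@R.T+[p[0],p[1],0];c=(w-np.array(s["origin"]))@Rc;x=c[:,:2]/c[:,2:];x=x*(1+s["k1"]*(x**2).sum(1,keepdims=True))
        o.append(cv2.convexHull(np.float32(x*[K[0,0],K[1,1]]+[K[0,2],K[1,2]])))
    return o
def render(s,parts,p,shape):
    m=np.zeros(shape,np.uint8)
    for h in project(s,parts,p): cv2.fillConvexPoly(m,np.int32(np.round((h*4+1.5)*16)),1,shift=4)
    return m
def fit(s,m,parts,yaws,z=0):
    mo=cv2.moments(m,True);u,v=mo['m10']/mo['m00'],mo['m01']/mo['m00']
    p0=world(s,(u-1.5)/4,(v-1.5)/4,z)
    def c(p):
        r=render(s,parts,[p[0]/1e3,p[1]/1e3,p[2]/100],m.shape);return 1-(r&m).sum()/(r|m).sum()
    best=None
    for y in yaws:
        x0=np.array([p0[0]*1e3,p0[1]*1e3,y*100]);r=minimize(c,x0,method='Nelder-Mead',options=dict(initial_simplex=x0+np.vstack([np.zeros(3),np.diag([6,6,15])]),xatol=.05,fatol=1e-4))
        if best is None or r.fun<best.fun: best=r
    x=best.x;return np.array([x[0],x[1],x[2]/100]),1-best.fun
E
cat > run0.py <<'E'
from fit import *
import pickle
s=pickle.load(open('top0.pkl','rb'));m=objmask(s["frame"]);k=1.5625
Y=np.arange(0,3.14,.4)
for n,u,v,y in [('bulb',245,383,np.arange(0,6.28,.5)),('spare',655,303,np.arange(0,6.28,.5)),('comb',535,242,Y),('coaster',149,315,Y[:4]),('dish',442,347,[0]),('mat_bulb',570,401,Y),('mat_comb',346,330,Y),('mat_dish',403,222,[0]),('mat_coaster',268,241,Y[:4])]:
    c=comp(m,(u/k,v/k));p,i=fit(s,c,M[n](),y,.01);print(n,p.round(2),'IoU',round(i,3),'r',round(np.hypot(p[0],p[1])))
E
python3 run0.py
```

```text
bulb [383.89 268.53   5.41] IoU 0.95 r 468
spare [ 524.22 -461.65    7.09] IoU 0.919 r 699
comb [ 6.4480e+02 -2.4934e+02 -5.5000e-01] IoU 0.686 r 691
coaster [ 5.1052e+02  4.3393e+02 -2.1000e-01] IoU 0.958 r 670
dish [ 4.5902e+02 -8.0860e+01  5.0000e-02] IoU 0.869 r 466
mat_bulb [ 3.6586e+02 -3.0118e+02  3.2000e-01] IoU 0.983 r 474
mat_comb [486.33  87.55   3.52] IoU 0.952 r 494
mat_dish [ 6.8308e+02 -1.1090e+01  6.0000e-02] IoU 0.96 r 683
mat_coaster [ 6.4595e+02  2.3279e+02 -1.1000e-01] IoU 0.942 r 687
```

```bash
cat > ov.py <<'E'
from fit import *
import pickle
s=pickle.load(open('top0.pkl','rb'))
P=dict(bulb=(383.9,268.5,5.41),comb=(644.8,-249.3,-.55),dish=(459,-80.9,0),coaster=(510.5,433.9,-.21),mat_bulb=(365.9,-301.2,.32))
tiles=[]
for n,p in P.items():
    c=project(s,M[n](),[p[0]/1e3,p[1]/1e3,p[2]]);q=np.vstack(c).reshape(-1,2).mean(0).astype(int)
    x,y=q-24;t=cv2.resize(np.ascontiguousarray(s["frame"][y:y+48,x:x+48]),None,fx=5.4,fy=5.4,interpolation=cv2.INTER_CUBIC)
    for h in c: cv2.polylines(t,[np.int32((h-[x,y]+.5)*5.4)],True,(255,0,255),1)
    tiles.append(t)
m=objmask(s["frame"])
c=comp(m,(535/1.5625,242/1.5625));x,y=int(535/1.5625)-24,int(242/1.5625)-24
t=cv2.resize(c[y*4:y*4+192,x*4:x*4+192]*255,(259,259));tiles.append(cv2.merge([t]*3))
save(np.vstack([np.hstack(tiles[:3]),np.hstack(tiles[3:])]),'ov.png')
E
python3 ov.py
```

```text
(no output)
```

View pics/ov.png

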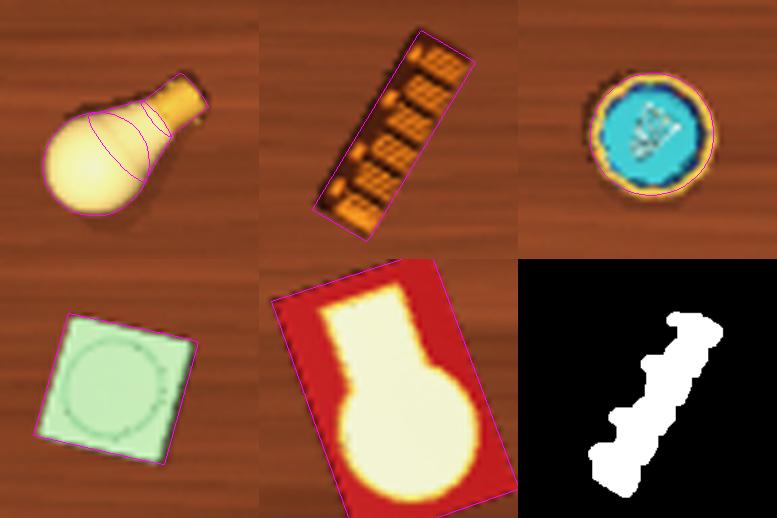

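The overlays fit. The comb mask is incomplete, but its rectangle matches the outline. I'll work in the order asked, starting with the bulb. J6 can't cover its turn in one grasp, so I'll regrip it partway.

step_arm --plan '[[[143, -225, -100, -0.42, 100], [143, -225, -100, -0.42, 100], [143, -225, -100, -0.42, 100], [143, -225, -100, -0.42, 100], [143, -225, -100, -0.42, 100], [143, -225, -100, -0.42, 100], [143, -225, -100, -0.42, 100], [143, -225, -100, -0.42, 100]]]'

```text
time: 0.77
tool_pos: [0.3847, 0.2638, 0.102]
ee_rot: [-3.135, 0.002, 2.261]
wrist_force: [0.2, -1.1, 0.2]
width: 0.0939
```

step_arm --plan '[[[0, 0, -35, 0, 100], [0, 0, -35, 0, 100], [0, 0, -35, 0, 100]]]'

```text
time: 1.02
tool_pos: [0.3822, 0.2688, 0.0688]
ee_rot: [-3.136, -0.001, 2.268]
wrist_force: [0.6, -0.9, -0.0]
width: 0.094
```

```bash
python3 - <<'E'
from h import *
import pickle
s=snap("top");save(s["frame"],"b1.png",(100,190,240,290),5);print(robot.get_obs()["tool_pos"],robot.get_obs()["ee_rot"])
s=snap("scene");print(pix(s,(.3839,.2685,.025)))
E
```

```text
[0.38339047 0.26971257 0.07053302] [-3.14018429e+00 -5.90134768e-04  2.26860144e+00]
[372.80084817 213.53862332]
```

step_arm --plan '[[[0, -1, -30, 0, 100], [0, -1, -55, 0, 100], [0, -1, -64, 0, 100], [0, -1, -64, 0, 100], [0, -1, -64, 0, 100], [0, -1, -64, 0, 0], [0, -1, -64, 0, 0], [0, -1, -64, 0, 0]]]'

```text
time: 1.78
tool_pos: [0.3852, 0.269, 0.0081]
ee_rot: [3.139, 0.001, 2.268]
wrist_force: [0.4, -0.3, 0.1]
width: 0.0777
```

step_arm --plan '[[[0, 0, 0, 0, 0], [0, 0, 0, 0, 0], [0, 0, 0, 0, 0], [0, 0, 0, 0, 0]]]'

```text
time: 2.12
tool_pos: [0.3841, 0.2683, 0.0066]
ee_rot: [3.142, 0.0, 2.268]
wrist_force: [0.1, -0.2, -0.4]
width: 0.0508
```

step_arm --plan '[[[0, 0, 0, 0, 0], [0, 0, 15, 0, 0], [0, 0, 45, 0, 0], [0, 0, 80, 0, 0], [0, 0, 80, 0, 0]]]'

```text
time: 2.53
tool_pos: [0.3881, 0.2705, 0.0935]
ee_rot: [3.129, 0.003, 2.268]
wrist_force: [1.6, 0.5, 0.4]
width: 0.0495
```

step_arm --plan '[[[-20, -35, 0, 0.11, 0], [-40, -70, 0, 0.22, 0], [-60, -105, 0, 0.33, 0], [-74, -140, 0, 0.44, 0], [-74, -175, 0, 0.55, 0], [-74, -188, 0, 0.66, 0], [-74, -188, 0, 0.77, 0], [-74, -188, 0, 0.87, 0]]]'

```text
time: 3.2
tool_pos: [0.3099, 0.0792, 0.0862]
ee_rot: [3.142, 0.001, 3.14]
wrist_force: [0.2, -0.6, 0.1]
width: 0.0495
```

step_arm --plan '[[[0, 0, -30, 0, 0], [0, 0, -60, 0, 0], [0, 0, -72, 0, 0], [0, 0, -76, 0, 0], [0, 0, -79, 0, 0], [0, 0, -79, 0, 0], [0, 0, -79, 0, 0], [0, 0, -79, 0, 0]]]'

```text
time: 3.87
tool_pos: [0.3113, 0.0805, 0.0087]
ee_rot: [3.141, 0.003, 3.138]
wrist_force: [0.1, -0.1, -0.9]
width: 0.05
```

step_arm --plan '[[[0, 0, -1, 0, 0], [0, 0, -1, 0, 0], [0, 0, -1, 0, 70], [0, 0, -1, 0, 70], [0, 0, -1, 0, 70], [0, 0, -1, 0, 70], [0, 0, -1, 0, 70]]]'

```text
time: 4.45
tool_pos: [0.3102, 0.0804, 0.0066]
ee_rot: [3.141, 0.0, 3.138]
wrist_force: [0.4, -0.6, -0.5]
width: 0.0656
```

step_arm --plan '[[[0, 0, 30, 0, 85], [0, 0, 60, 0, 85], [0, 0, 70, -0.13, 85], [0, 0, 70, -0.26, 85], [0, 0, 70, -0.39, 85], [0, 0, 70, -0.52, 85], [0, 0, 70, -0.65, 85], [0, 0, 70, -0.78, 85]]]'

```text
time: 5.12
tool_pos: [0.3101, 0.0804, 0.0765]
ee_rot: [3.141, 0.0, 2.382]
wrist_force: [-0.5, 0.3, -0.5]
width: 0.0798
```

step_arm --plan '[[[0, 0, 0, -0.12, 85], [0, 0, 0, -0.24, 85], [0, 0, 0, -0.36, 85], [0, 0, 0, -0.48, 85], [0, 0, 0, -0.6, 85], [0, 0, 0, -0.72, 85], [0, 0, 0, -0.84, 85], [0, 0, 0, -0.96, 85]]]'

```text
time: 5.78
tool_pos: [0.3101, 0.0803, 0.0764]
ee_rot: [-3.142, 0.0, 1.422]
wrist_force: [0.5, -0.2, -0.1]
width: 0.0799
```

step_arm --plan '[[[0, 0, 0, -0.12, 85], [0, 0, 0, -0.24, 85], [0, 0, 0, -0.36, 85], [0, 0, 0, -0.48, 85], [0, 0, 0, -0.6, 85], [0, 0, 0, -0.72, 85], [0, 0, 0, -0.84, 85], [0, 0, 0, -0.96, 85]]]'

```text
time: 6.45
tool_pos: [0.3101, 0.0803, 0.0765]
ee_rot: [3.142, 0.0, 0.462]
wrist_force: [-0.3, 0.6, -0.0]
width: 0.0796
```

```bash
python3 - <<'E'
from fit import *
s=snap("scene")
save(s["frame"],"s1.png",(220,60,512,300),2.7)
o=robot.get_obs();print(o["time"],o["tool_pos"],o["ee_rot"],o["joint_positions"].round(2))
E
```

```text
6.5 [0.3101082  0.08029424 0.07647088] [3.14143064e+00 9.69168136e-05 4.58165522e-01] [ 0.08 -0.4   2.05 -0.    1.49  1.19]
```

View pics/s1.png

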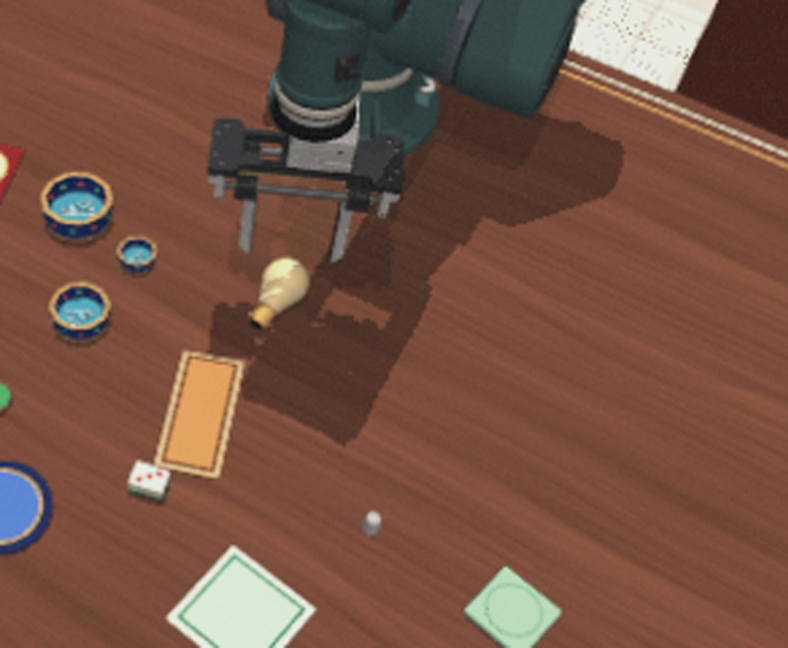

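The bulb stands upright on its facet at crop pixel (283,290), cap pointing towards the camera. I'll fit its pose from the scene camera.

```bash
python3 - <<'E'
from fit import *
s=snap("scene");g=cv2.resize(s["frame"],None,fx=4,fy=4)
h=cv2.cvtColor(g,cv2.COLOR_RGB2HSV);m=cv2.inRange(h,(14,40,100),(36,255,255))
u=pix(s,(.31,.08,.025));c=comp((m>0).astype(np.uint8),u)
print(fit(s,c,bulb(),[0,.3,-.3],.025))
E
```

```text
(array([ 3.08490030e+02,  8.10254708e+01, -1.37555491e-02]), np.float64(0.9231165265145015))
```

step_arm --plan '[[[0, 0, 0, -0.12, 85], [0, 0, 0, -0.24, 85], [0, 0, 0, -0.36, 85], [0, 0, 0, -0.45, 85], [0, 0, -40, -0.45, 85], [0, 0, -64, -0.45, 85], [0, 0, -70, -0.45, 85], [0, 0, -70, -0.45, 85]]]'

```text
time: 7.22
tool_pos: [0.3081, 0.0802, 0.0047]
ee_rot: [3.141, 0.005, 0.02]
wrist_force: [-0.2, -0.5, -0.6]
width: 0.0798
```

step_arm --plan '[[[0, 0, 0, -0.01, 85], [0, 0, 0, -0.01, 0], [0, 0, 0, -0.01, 0], [0, 0, 0, -0.01, 0], [0, 0, 0, -0.01, 0], [0, 0, 0, -0.01, 0], [0, 0, 0, -0.01, 0], [0, 0, 0, -0.01, 0]]]'

```text
time: 7.88
tool_pos: [0.3106, 0.0804, 0.0071]
ee_rot: [3.142, -0.001, 0.008]
wrist_force: [-0.2, 0.1, 4.1]
width: 0.05
```

step_arm --plan '[[[0, 0, 0, 0, 0], [0, 0, 0, 0, 0], [0, 0, 20, 0, 0], [0, 0, 50, 0, 0], [0, 0, 80, 0, 0], [0, 0, 80, 0, 0], [0, 0, 80, 0, 0]]]'

```text
time: 8.47
tool_pos: [0.3112, 0.0804, 0.0877]
ee_rot: [-3.141, -0.003, 0.008]
wrist_force: [0.0, 1.2, -0.6]
width: 0.0497
```

step_arm --plan '[[[4, -40, 0, 0.03, 0], [8, -80, 0, 0.07, 0], [12, -120, 0, 0.1, 0], [16, -160, 0, 0.14, 0], [20, -200, 0, 0.18, 0], [24, -240, 0, 0.22, 0], [28, -280, 0, 0.26, 0], [32, -320, 0, 0.3, 0]]]'

```text
time: 9.13
tool_pos: [0.3406, -0.2407, 0.0841]
ee_rot: [-3.138, 0.002, 0.309]
wrist_force: [0.8, 0.4, -0.0]
width: 0.0496
```

step_arm --plan '[[[6, -40, 0, 0.015, 0], [6, -67, 0, 0.015, 0], [6, -67, 0, 0.015, 0], [6, -67, -20, 0.015, 0], [6, -67, -40, 0.015, 0], [6, -67, -40, 0.015, 0], [6, -67, -40, 0.015, 0]]]'

```text
time: 9.72
tool_pos: [0.3465, -0.3043, 0.0439]
ee_rot: [-3.136, 0.002, 0.323]
wrist_force: [-0.4, -0.1, -0.6]
width: 0.0498
```

```bash
python3 - <<'E'
from fit import *
s=snap("scene")
save(s["frame"],"s2.png",(100,60,320,200),3.4)
o=robot.get_obs();print(o["time"],o["tool_pos"],o["ee_rot"])
E
```

```text
9.7667 [ 0.34754828 -0.3053708   0.04558041] [-3.13911902e+00  9.47973993e-04  3.23396858e-01]
```

View pics/s2.png

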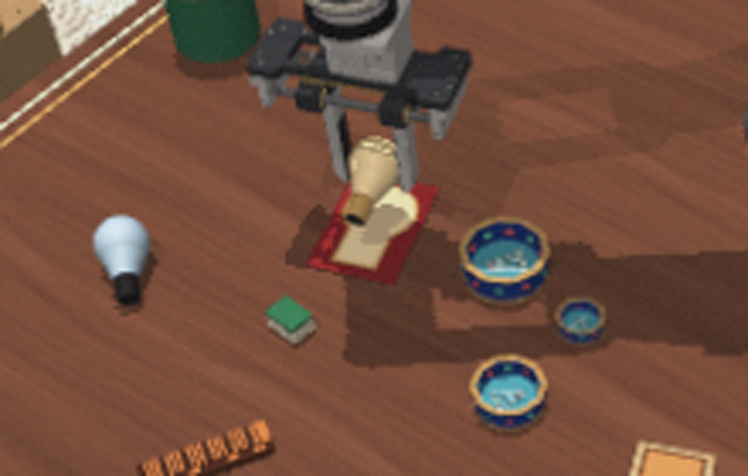

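step_arm --plan '[[[0, 0, -20, 0, 0], [0, 0, -30, 0, 0], [0, 0, -34, 0, 0], [0, 0, -35, 0, 0], [0, 0, -35.5, 0, 0], [0, 0, -35.5, 0, 0], [0, 0, -35.5, 0, 0]]]'

```text
time: 10.35
tool_pos: [0.3485, -0.307, 0.0117]
ee_rot: [3.14, -0.001, 0.323]
wrist_force: [0.4, 0.1, 0.2]
width: 0.0498
```

step_arm --plan '[[[0, 0, 0, 0, 0], [0, 0, 0, 0, 0]]]'

```text
time: 10.52
tool_pos: [0.3483, -0.3069, 0.0114]
ee_rot: [3.141, -0.0, 0.323]
wrist_force: [0.4, 0.0, -0.6]
width: 0.0499
```

step_arm --plan '[[[0, 0, -0.4, 0, 0], [0, 0, -0.7, 0, 0], [0, 0, -0.7, 0, 0]]]'

```text
time: 10.77
tool_pos: [0.3483, -0.3069, 0.0111]
ee_rot: [3.141, -0.0, 0.323]
wrist_force: [-0.7, 1.6, 5.7]
width: 0.0497
```

step_arm --plan '[[[0, 0, 0, 0, 70], [0, 0, 0, 0, 70], [0, 0, 0, 0, 70], [0, 0, 0, 0, 70], [0, 0, 0, 0, 70], [0, 0, 30, 0, 70], [0, 0, 65, 0, 70], [0, 0, 90, 0, 70]]]'

```text
time: 11.43
tool_pos: [0.3484, -0.3069, 0.1022]
ee_rot: [3.141, -0.0, 0.323]
wrist_force: [1.3, -0.4, 1.0]
width: 0.0659
```

step_arm --plan '[[[38, 7, 0, -0.11, 70], [76, 14, 0, -0.22, 70], [114, 22, 0, -0.33, 70], [152, 29, 0, -0.44, 70], [190, 36, 0, -0.55, 70], [228, 44, 0, -0.66, 70], [266, 51, 0, -0.77, 70], [296, 58, 0, -0.873, 70]]]'

```text
time: 12.1
tool_pos: [0.6465, -0.2477, 0.0994]
ee_rot: [-3.141, 0.0, -0.555]
wrist_force: [-0.6, 0.4, 1.0]
width: 0.0657
```

step_arm --plan '[[[0, 0, -30, 0, 70], [0, 0, -60, 0, 70], [0, 0, -60, 0, 70], [0, 0, -60, 0, 70]]]'

```text
time: 12.43
tool_pos: [0.6422, -0.2476, 0.0371]
ee_rot: [3.141, 0.007, -0.55]
wrist_force: [0.6, 0.1, 0.7]
width: 0.0659
```

```bash
python3 - <<'E'
from fit import *
s=snap("scene");f=s["frame"].copy()
for n,p,z in(('comb',(644.8,-249.3,-.55),0),('bulb',(348.8,-306.9,.32),.004)):
    for h in project(s,M[n](z),[p[0]/1e3,p[1]/1e3,p[2]]): cv2.polylines(f,[np.int32(h)],True,(255,0,255),1) if n=='comb' else 0
save(f,"s3.png",(100,80,300,230),4)
t=snap("top");g=cv2.resize(t["frame"],None,fx=4,fy=4)
o=robot.get_obs();print(o["time"],o["tool_pos"],o["ee_rot"])
E
```

```text
12.5333 [ 0.64464977 -0.24921168  0.04188709] [-3.14146805e+00 -1.98683629e-03 -5.50569094e-01]
```

View pics/s3.png

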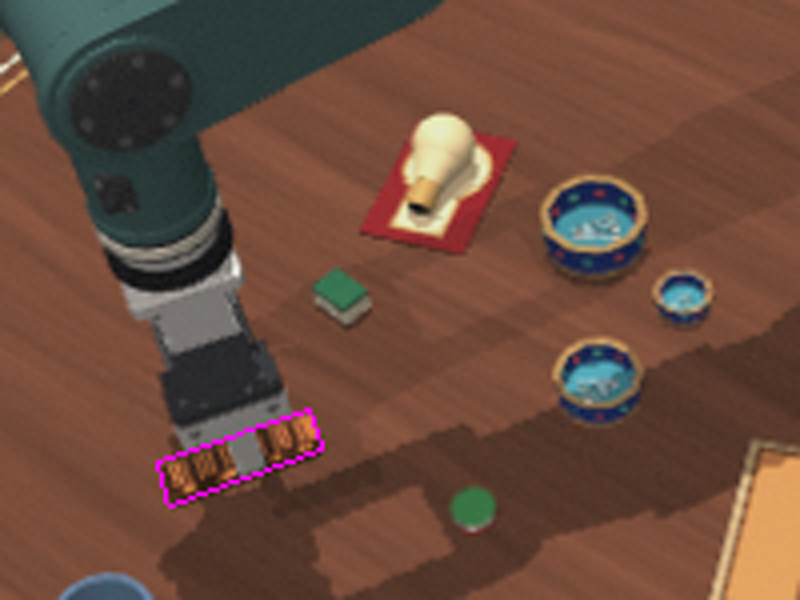

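The bulb lies inside its outline with the cap along the stem. The comb overlay agrees in this second camera.

step_arm --plan '[[[0, 0, -20, 0, 70], [0, 0, -32, 0, 70], [0, 0, -37, 0, 70], [0, 0, -38, 0, 70], [0, 0, -38, 0, 70], [0, 0, -38, 0, 0], [0, 0, -38, 0, 0], [0, 0, -38, 0, 0]]]'

```text
time: 13.2
tool_pos: [0.6447, -0.2489, 0.0034]
ee_rot: [-3.141, -0.002, -0.55]
wrist_force: [0.7, 0.0, -0.8]
width: 0.0496
```

step_arm --plan '[[[0, 0, 0, 0, 0], [0, 0, 0, 0, 0], [0, 0, 0, 0, 0], [0, 0, 0, 0, 0], [0, 0, 0, 0, 0]]]'

```text
time: 13.62
tool_pos: [0.6443, -0.2487, 0.0026]
ee_rot: [3.142, -0.0, -0.55]
wrist_force: [-0.8, -0.1, 1.2]
width: 0.0312
```

step_arm --plan '[[[0, 0, 0, 0, 0], [0, 0, 10, 0, 0], [0, 0, 40, 0, 0], [0, 0, 70, 0, 0], [0, 0, 70, 0, 0], [0, 0, 70, 0, 0]]]'

```text
time: 14.12
tool_pos: [0.646, -0.2496, 0.0763]
ee_rot: [-3.141, -0.007, -0.55]
wrist_force: [0.3, 0.0, -1.0]
width: 0.0315
```

step_arm --plan '[[[-16, 34, 0, 0.1, 0], [-32, 68, 0, 0.2, 0], [-48, 102, 0, 0.3, 0], [-64, 136, 0, 0.4, 0], [-80, 170, 0, 0.5, 0], [-96, 204, 0, 0.6, 0], [-112, 238, 0, 0.7, 0], [-128, 272, 0, 0.8, 0]]]'

```text
time: 14.78
tool_pos: [0.5139, 0.0249, 0.0707]
ee_rot: [-3.141, 0.003, 0.254]
wrist_force: [0.9, 1.3, -0.1]
width: 0.0316
```

step_arm --plan '[[[-15, 34, 0, 0.1, 0], [-30, 64, 0, 0.13, 0], [-30, 64, 0, 0.13, 0], [-30, 64, -20, 0.13, 0], [-30, 64, -45, 0.13, 0], [-30, 64, -45, 0.13, 0], [-30, 64, -45, 0.13, 0]]]'

```text
time: 15.37
tool_pos: [0.484, 0.0869, 0.0251]
ee_rot: [-3.14, 0.006, 0.379]
wrist_force: [0.7, 0.9, 0.3]
width: 0.0319
```

```bash
python3 - <<'E'
from fit import *
s=snap("scene")
save(s["frame"],"s4.png",(200,140,400,290),4)
o=robot.get_obs();print(o["time"],o["tool_pos"],o["ee_rot"])
E
```

```text
15.4167 [0.48560458 0.08689936 0.02672586] [-3.14115554e+00  2.04931821e-03  3.79142750e-01]
```

View pics/s4.png

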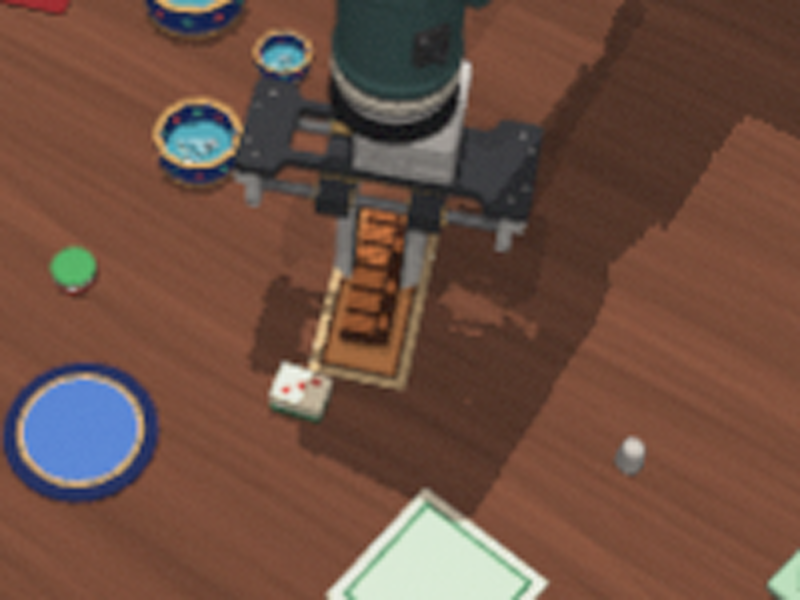

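step_arm --plan '[[[0, 0, -12, 0, 0], [0, 0, -17, 0, 0], [0, 0, -19.5, 0, 0], [0, 0, -20.5, 0, 0], [0, 0, -20.5, 0, 0], [0, 0, -20.5, 0, 0]]]'

```text
time: 15.92
tool_pos: [0.4866, 0.0873, 0.0074]
ee_rot: [3.141, -0.001, 0.38]
wrist_force: [-0.2, 0.9, -1.2]
width: 0.0312
```

step_arm --plan '[[[0, 0, -0.4, 0, 0], [0, 0, -0.8, 0, 0], [0, 0, -0.8, 0, 0]]]'

```text
time: 16.17
tool_pos: [0.4865, 0.0874, 0.0065]
ee_rot: [3.141, -0.001, 0.38]
wrist_force: [-0.3, 0.0, 1.3]
width: 0.0313
```

step_arm --plan '[[[0, 0, -0.4, 0, 0], [0, 0, -0.4, 0, 55], [0, 0, -0.4, 0, 55], [0, 0, -0.4, 0, 55], [0, 0, -0.4, 0, 55], [0, 0, 30, 0, 55], [0, 0, 65, 0, 55], [0, 0, 90, 0, 80]]]'

```text
time: 16.83
tool_pos: [0.4864, 0.0874, 0.0978]
ee_rot: [3.141, -0.001, 0.38]
wrist_force: [1.2, -0.0, 0.1]
width: 0.0554
```

step_arm --plan '[[[-5, -34, 0, -0.1, 90], [-11, -70, 0, -0.2, 90], [-17, -106, 0, -0.3, 90], [-23, -142, 0, -0.38, 90], [-27, -168, -20, -0.38, 90], [-27, -168, -55, -0.38, 90], [-27, -168, -55, -0.38, 90], [-27, -168, -55, -0.38, 90]]]'

```text
time: 17.5
tool_pos: [0.457, -0.0801, 0.0392]
ee_rot: [-3.14, 0.005, -0.001]
wrist_force: [0.0, 0.3, 0.3]
width: 0.0848
```

```bash
python3 - <<'E'
from fit import *
s=snap("scene");f=s["frame"].copy()
for h in project(s,cyl(.06,.022),[.459,-.0809,0]): cv2.polylines(f,[np.int32(h.round())],True,(255,0,255),1)
save(f,"s5.png",(200,90,360,210),5)
o=robot.get_obs();print(o["time"],o["tool_pos"],o["ee_rot"],o["width"])
E
```

```text
17.55 [ 0.45882121 -0.08020882  0.0410329 ] [-3.14098222e+00  1.29471303e-03  7.26373419e-05] 0.08461499662558469
```

View pics/s5.png

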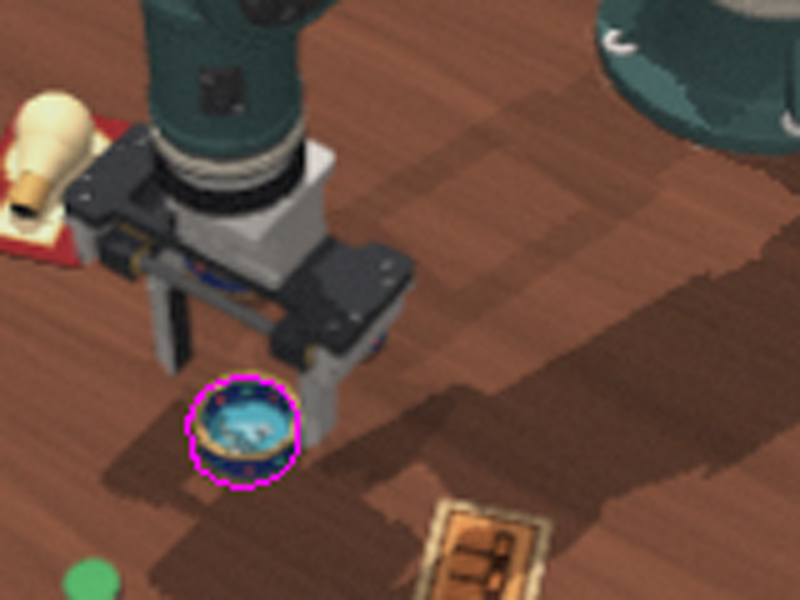

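step_arm --plan '[[[-1, 0, -20, 0, 90], [-1, 0, -32, 0, 90], [-1, 0, -37, 0, 90], [-1, 0, -37, 0, 90], [-1, 0, -37, 0, 90], [-1, 0, -37, 0, 0], [-1, 0, -37, 0, 0], [-1, 0, -37, 0, 0]]]'

```text
time: 18.22
tool_pos: [0.4589, -0.0808, 0.005]
ee_rot: [3.141, -0.002, 0.0]
wrist_force: [0.5, 0.2, -0.4]
width: 0.0679
```

step_arm --plan '[[[0, 0, 0, 0, 0], [0, 0, 0, 0, 0], [0, 0, 0, 0, 0], [0, 0, 0, 0, 0]]]'

```text
time: 18.55
tool_pos: [0.4585, -0.0808, 0.0046]
ee_rot: [3.141, -0.001, -0.0]
wrist_force: [0.2, -0.0, 3.0]
width: 0.06
```

step_arm --plan '[[[0, 0, 0, 0, 0], [0, 0, 10, 0, 0], [0, 0, 40, 0, 0], [0, 0, 70, 0, 0], [0, 0, 70, 0, 0], [0, 0, 70, 0, 0]]]'

```text
time: 19.05
tool_pos: [0.4594, -0.0811, 0.076]
ee_rot: [3.14, -0.004, -0.0]
wrist_force: [0.0, 0.5, -0.8]
width: 0.0601
```

step_arm --plan '[[[38, 12, 0, 0, 0], [76, 24, 0, 0, 0], [114, 36, 0, 0, 0], [152, 48, 0, 0, 0], [190, 60, 0, 0, 0], [224, 70, 0, 0, 0], [224, 70, -20, 0, 0], [224, 70, -45, 0, 0]]]'

```text
time: 19.72
tool_pos: [0.6846, -0.0098, 0.028]
ee_rot: [3.141, -0.002, 0.001]
wrist_force: [0.4, -0.0, -1.6]
width: 0.0598
```

step_arm --plan '[[[0, 0, 0, 0, 0], [0, 0, 0, 0, 0], [0, 0, 0, 0, 0]]]'

```text
time: 19.97
tool_pos: [0.6814, -0.0107, 0.0285]
ee_rot: [-3.142, 0.002, -0.0]
wrist_force: [-0.2, -1.0, -0.3]
width: 0.0601
```

```bash
python3 - <<'E'
from fit import *
s=snap("scene")
save(s["frame"],"s6.png",(150,190,310,310),5)
o=robot.get_obs();print(o["time"],o["tool_pos"],o["ee_rot"],o["width"])
E
```

```text
20.0167 [ 0.68227977 -0.01087565  0.02996334] [ 3.14140822e+00 -1.03202137e-03 -4.89004887e-04] 0.06041685345812589
```

View pics/s6.png

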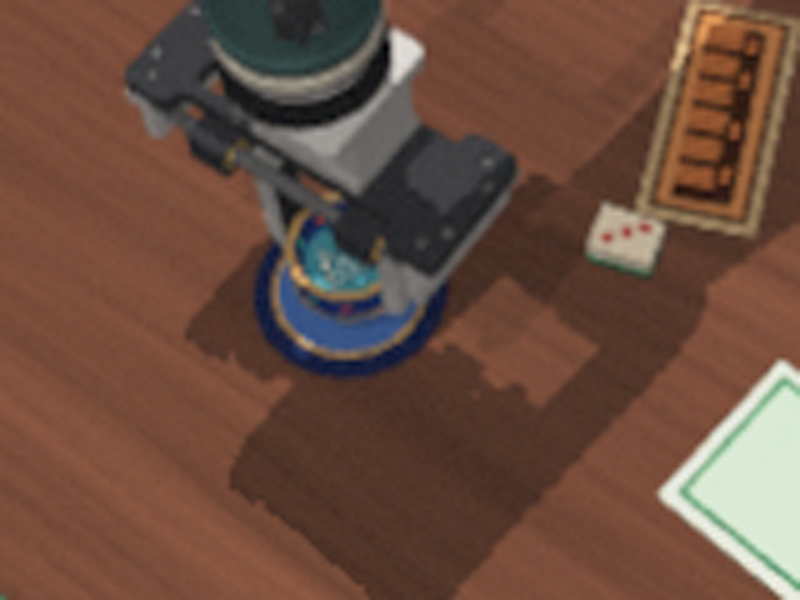

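step_arm --plan '[[[0, 0, -12, 0, 0], [0, 0, -17, 0, 0], [0, 0, -19.5, 0, 0], [0, 0, -20.5, 0, 0], [0, 0, -20.5, 0, 0], [0, 0, -20.5, 0, 0]]]'

```text
time: 20.52
tool_pos: [0.6822, -0.0107, 0.0087]
ee_rot: [3.141, -0.001, -0.0]
wrist_force: [-1.2, 0.2, 0.0]
width: 0.0603
```

step_arm --plan '[[[0, 0, -0.4, 0, 0], [0, 0, -0.8, 0, 0], [0, 0, -0.8, 0, 0]]]'

```text
time: 20.77
tool_pos: [0.6823, -0.0107, 0.0086]
ee_rot: [3.141, -0.0, -0.0]
wrist_force: [-2.5, 0.5, 4.5]
width: 0.0598
```

Contact confirmed (4.5 N). Now I'll release it and go to the coaster.

step_arm --plan '[[[0, 0, 0, 0, 90], [0, 0, 0, 0, 90], [0, 0, 0, 0, 90], [0, 0, 0, 0, 90], [0, 0, 0, 0, 90], [0, 0, 30, 0, 90], [0, 0, 65, 0, 90], [0, 0, 90, 0, 95]]]'

```text
time: 21.43
tool_pos: [0.6825, -0.0107, 0.0996]
ee_rot: [3.141, -0.001, -0.0]
wrist_force: [0.8, 0.6, 0.6]
width: 0.0876
```

step_arm --plan '[[[-15, 38, 0, -0.02, 95], [-30, 76, 0, -0.05, 95], [-45, 114, 0, -0.07, 95], [-60, 152, 0, -0.1, 95], [-75, 190, 0, -0.12, 95], [-90, 228, 0, -0.15, 95], [-105, 266, 0, -0.17, 95], [-120, 304, 0, -0.2, 95]]]'

```text
time: 22.1
tool_pos: [0.5611, 0.295, 0.0977]
ee_rot: [-3.141, -0.0, -0.202]
wrist_force: [0.9, 0.6, -0.4]
width: 0.0891
```

step_arm --plan '[[[-15, 38, 0, -0.01, 95], [-30, 76, 0, -0.01, 95], [-45, 114, 0, -0.01, 95], [-52, 141, 0, -0.01, 95], [-52, 141, -30, -0.01, 95], [-52, 141, -60, -0.01, 95], [-52, 141, -60, -0.01, 95], [-52, 141, -60, -0.01, 95]]]'

```text
time: 22.77
tool_pos: [0.5084, 0.4333, 0.0351]
ee_rot: [3.137, 0.004, -0.21]
wrist_force: [0.3, -0.2, 0.7]
width: 0.0892
```

```bash
python3 - <<'E'
from fit import *
s=snap("scene");f=s["frame"].copy()
for h in project(s,M['coaster'](),[.5105,.4339,-.21]): cv2.polylines(f,[np.int32(h.round())],True,(255,0,255),1)
save(f,"s7.png",(172,170,512,384),2.3)
o=robot.get_obs();print(o["time"],o["tool_pos"],o["ee_rot"],o["width"],o["joint_positions"].round(2))
E
```

```text
22.8167 [0.51007601 0.43407611 0.03762375] [ 3.14070123e+00  6.76174413e-04 -2.10462249e-01] 0.08891392265196539 [ 0.62  0.43  1.28 -0.    1.43  2.4 ]
```

View pics/s7.png

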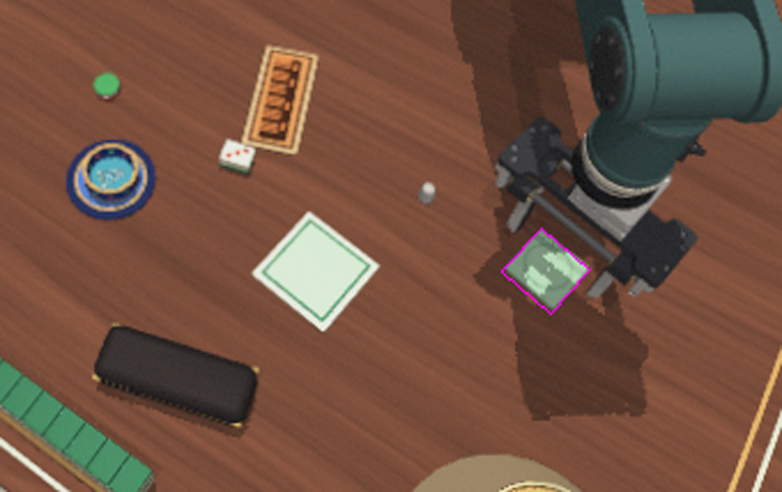

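step_arm --plan '[[[0, 0, -20, 0, 95], [0, 0, -30, 0, 95], [0, 0, -35, 0, 95], [0, 0, -35, 0, 95], [0, 0, -35, 0, 95], [0, 0, -35, 0, 0], [0, 0, -35, 0, 0], [0, 0, -35, 0, 0]]]'

```text
time: 23.48
tool_pos: [0.5106, 0.4347, 0.0037]
ee_rot: [-3.141, -0.001, -0.21]
wrist_force: [0.1, 0.5, -0.9]
width: 0.0727
```

step_arm --plan '[[[0, 0, 0, 0, 0], [0, 0, 0, 0, 0], [0, 0, 0, 0, 0], [0, 0, 0, 0, 0]]]'

```text
time: 23.82
tool_pos: [0.5104, 0.4342, 0.0033]
ee_rot: [3.142, -0.001, -0.21]
wrist_force: [-0.1, -1.0, 3.1]
width: 0.0635
```

step_arm --plan '[[[0, 0, 0, 0, 0], [0, 0, 10, 0, 0], [0, 0, 40, 0, 0], [0, 0, 60, 0, 0], [0, 0, 60, 0, 0], [0, 0, 60, 0, 0]]]'

```text
time: 24.32
tool_pos: [0.5109, 0.4352, 0.0642]
ee_rot: [-3.139, -0.002, -0.21]
wrist_force: [-0.1, -0.2, -2.1]
width: 0.0633
```

step_arm --plan '[[[22, -33, 0, 0.02, 0], [44, -66, 0, 0.04, 0], [66, -99, 0, 0.06, 0], [88, -132, 0, 0.08, 0], [110, -165, 0, 0.1, 0], [135, -201, 0, 0.1, 0], [135, -201, -20, 0.1, 0], [135, -201, -38, 0.1, 0]]]'

```text
time: 24.98
tool_pos: [0.6465, 0.23, 0.0227]
ee_rot: [3.141, 0.0, -0.115]
wrist_force: [-0.3, 0.6, -1.9]
width: 0.0635
```

step_arm --plan '[[[0, 0, 0, 0, 0], [0, 0, 0, 0, 0], [0, 0, -10, 0, 0], [0, 0, -15, 0, 0], [0, 0, -17.5, 0, 0], [0, 0, -17.5, 0, 0], [0, 0, -17.5, 0, 0]]]'

```text
time: 25.57
tool_pos: [0.6452, 0.2339, 0.0076]
ee_rot: [-3.141, -0.001, -0.109]
wrist_force: [-0.0, -0.1, -1.6]
width: 0.0638
```

step_arm --plan '[[[0, 0, -0.4, 0, 0], [0, 0, -0.8, 0, 0], [0, 0, -0.8, 0, 0]]]'

```text
time: 25.82
tool_pos: [0.6454, 0.2337, 0.0073]
ee_rot: [-3.141, -0.001, -0.11]
wrist_force: [-0.4, 0.6, 1.6]
width: 0.0637
```

step_arm --plan '[[[0, 0, -0.3, 0, 0], [0, 0, -0.3, 0, 95], [0, 0, -0.3, 0, 95], [0, 0, -0.3, 0, 95], [0, 0, -0.3, 0, 95], [0, 0, -0.3, 0, 95], [0, 0, 30, 0, 95], [0, 0, 70, 0, 95]]]'

```text
time: 26.48
tool_pos: [0.6414, 0.2322, 0.0708]
ee_rot: [3.137, 0.011, -0.11]
wrist_force: [0.1, 0.7, -0.9]
width: 0.0894
```

step_arm --plan '[[[0, 0, 40, 0, 95], [-40, 0, 80, 0, 95], [-80, 10, 100, 0, 95], [-120, 20, 120, 0, 95], [-160, 40, 130, 0, 95], [-200, 60, 130, 0, 95], [-240, 80, 130, 0, 95], [-270, 110, 130, 0, 95]]]'

```text
time: 27.15
tool_pos: [0.3979, 0.3248, 0.2071]
ee_rot: [-3.141, -0.002, -0.112]
wrist_force: [1.0, 1.6, 0.8]
width: 0.0895
```

step_arm --plan '[[[-30, 30, 0, 0, 95], [-60, 60, 0, 0.1, 95], [-90, 90, 0, 0.2, 95], [-110, 120, 0, 0.3, 95], [-130, 150, 0, 0.4, 95], [-130, 170, 0, 0.5, 95], [-130, 170, 0, 0.5, 95], [-130, 170, 0, 0.5, 95]]]'

```text
time: 27.82
tool_pos: [0.2691, 0.4951, 0.2053]
ee_rot: [3.14, 0.001, 0.39]
wrist_force: [-0.3, -0.6, 0.1]
width: 0.089
```

```bash
cat > chk.py <<'E'
from fit import *
import sys
s=snap("top");f=s["frame"];m=objmask(f)
P=dict(bulb=(348.8,-306.9,.32),comb=(486.3,87.5,.38),dish=(683.1,-11.1,0),coaster=(646,232.8,-.11))
tiles=[]
for n,p in P.items():
    c=project(s,M[n](.004),[p[0]/1e3,p[1]/1e3,p[2]]);q=np.vstack(c).reshape(-1,2).mean(0).astype(int)
    x,y=q-24;t=cv2.resize(np.ascontiguousarray(f[y:y+48,x:x+48]),None,fx=6.2,fy=6.2,interpolation=cv2.INTER_CUBIC)
    for h in c: cv2.polylines(t,[np.int32((h-[x,y]+.5)*6.2)],True,(255,0,255),1)
    tiles.append(t)
save(np.vstack([np.hstack(tiles[:2]),np.hstack(tiles[2:])]),sys.argv[1])
o=robot.get_obs();print(o["time"],o["tool_pos"])
E
python3 chk.py c1.png
```

```text
27.8667 [0.2696678  0.49436888 0.20547595]
```

View pics/c1.png

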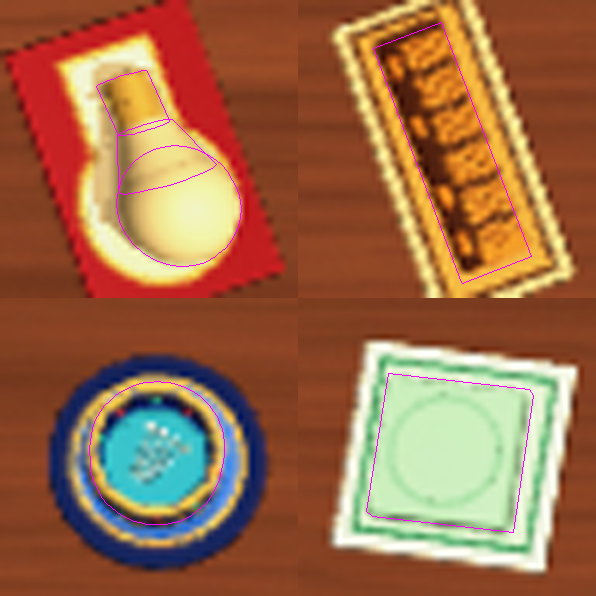

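The bulb and dish need checking for parallax, so I'll draw the mats' own outlines and the rim and ball circles at their true heights.

```bash
cat > chk2.py <<'E'
from fit import *
import sys
s=snap("top");f=s["frame"]
def circ(d,z,x=0): return cyl(d,0,z)[0]+[x,0,0]
P=dict(bulb=((365.9,-301.2,.32),[box(.125,.085,0,.004)[0],circ(.064,.004,-.018),bulb(.004)[0]+[-.018,0,0],bulb(.004)[1]+[-.018,0,0]]),
 dish=((683.1,-11.1,0),[circ(.1,.004),circ(.074,.004),circ(.06,.026)]))
tiles=[]
for n,(p,parts) in P.items():
    c=project(s,parts,[p[0]/1e3,p[1]/1e3,p[2]]);q=np.vstack(c).reshape(-1,2).mean(0).astype(int)
    x,y=q-24;t=cv2.resize(np.ascontiguousarray(f[y:y+48,x:x+48]),None,fx=8.3,fy=8.3,interpolation=cv2.INTER_CUBIC)
    for h,k in zip(c,[(255,255,255),(0,0,255),(255,0,255),(0,0,0)]): cv2.polylines(t,[np.int32((h-[x,y]+.5)*8.3)],True,k,1)
    tiles.append(t)
save(np.hstack(tiles),sys.argv[1])
E
python3 chk2.py c2.png
```

```text
(no output)
```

View pics/c2.png

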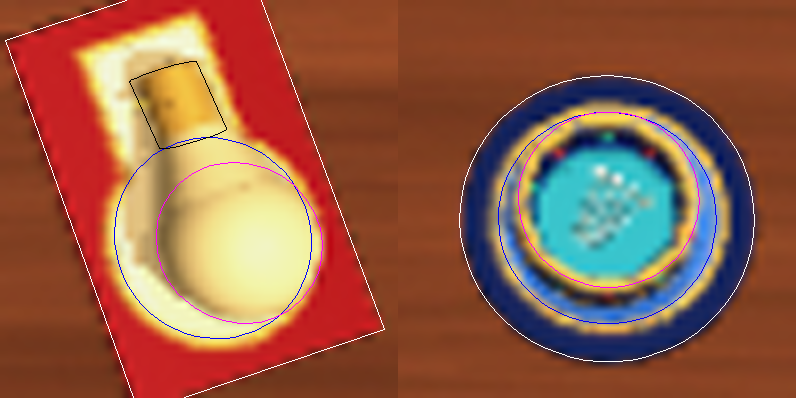

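The outlines and the heights-corrected rim and ball circles agree with the picture to about 1–2 mm. I'll hand it in.

```bash
python3 -c "
from bench import robot
print(robot.close_job())"
```

```text
the job is handed in; nothing more can be done
None
```

I placed the bulb, comb, dish and coaster on their mats in the order asked and handed the job in at about 28 s of the 112 s. Each was lowered to its mat height or light contact before release.

- **Bulb:** the last joint's range did not allow the full turn in one grasp, so I set the bulb down on the table on the way and gripped it again. The overlay puts it within about 1–2 mm of centre, with the cap along the stem.
- **Dish:** the gripper closed at 60.0 mm, which confirms it was the right size. It sits within about 1–2 mm of centre.
- **Comb and coaster:** both lie inside and parallel to their outlines by eye. I did not fit their final poses numerically.
- **Spare bulb:** I never went near it, but I did not measure it again at the end.
- **Disagreements:**
  - The dish's position differed by roughly 1–3 mm between the two cameras, partly the stated calibration error; I moved the grasp 1 mm for it.
  - On the bulb mat, the drawn outline shows slightly larger than my plain circle because of its brass edge.
- **Contact force:** the final touch was clear for the bulb and dish (5.7 N and 4.5 N). For the comb and coaster it was within the sensor noise, so there I relied on the height reading instead.

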